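# Reset the bench air valve: shut, then two turns open, hand kept on it

## Robot

A 6-joint arm with a two-finger parallel gripper is mounted at the origin on the work surface. World frame = base frame: x ahead of the robot, y to its left, z up, the work surface at z = 0. Lengths are in m, angles in rad, forces in N, time in s.
With the tool pointing down it reaches from about 0.325 to 0.9 m from the base axis. Payload 6.1 kg.
Tool frame: the origin (TCP) lies on the centre line of the jaws, within the pads' length; the fingertips stand 22 mm ahead of it and the grasp point (between the pads) lies 3 mm ahead of it (r.finger_overhang is the distance from the TCP to the fingertips, in m); z points along the fingers, y is the line along which they close (so a half turn about z gives the same grasp; the last joint's range is limited). The gripper opens to 85 mm and grips with 20 to 120 N. Pads are 22 mm wide; open, the fingers measure 114 mm over their backs; the gripper's body (76 mm by 85 mm) begins 54 mm behind the grasp point. The pads swing forward as they close: fully open they stand 13 mm farther back than shut.
Start: joints at [1.071, 0.22, 1.526, -0, 1.395, -0.126], TCP at [0.228, 0.582, 0.253] pointing down, gripper open.
Joint ranges: [-2.98, 2.98], [-0.91, 2.08], [0.09, 2.57], [-1.24, 4.39], [0.2, 2.65], [-2.68, 2.68]. Speed limits (rad/s): [2.57, 2.57, 3.01, 3.14, 3.14, 3.14].

## Interface

Orientations are given as a unit quaternion [w, x, y, z].
In Python, from plant import r, imaging, spotter gives the robot as it stands.
- The arm moves only by the shell command python3 -m creep 'ROWS' [OPENING] [FORCE]. ROWS is JSON, a list of rows, each an object of numbers: "x", "y", "z": the shift along the tool's x, y, z each as a share of 0.4 m, from -1 to 1; "wx", "wy", "wz": the turn, a rotation vector about the tool's x, y, z each as a share of pi/4 rad, from -1 to 1. A call has 1 to 8 rows; each row is the pose to reach, as a shift and turn from the pose commanded when the call began, along the tool's axes at that moment; what a row does not reach only later rows make up. A row lasts 1/10 s, in which the tool goes at most 50 mm and 8.59 degrees, less where a joint would pass 70% of its speed; a pose out of reach is approached as far as the arm can. A call with a number of a shift or a turn outside -1 to 1 is refused whole. A call with a gripper value outside its range is refused whole. OPENING is the closure, from -1 (fully open) to 1 (shut), set as the call begins (- or left out, the last holds). The fingers move at their own pace and stop on an object; FORCE is the grip in N (left out, the last holds). Time passes only in rows, so rows that repeat a pose let the fingers close. It gives the time, the measured TCP pose, the force, the opening and the grip force at its end, in the units of the state.
- r.observe(): the state, without advancing time (a new reading comes with each control period).
- imaging.grab_frame(name): name is "side" or "top"; returns a dict with "pixels" (480x640x3 uint8, red, green, blue), "depth" (480x640 float32, m along the optical axis (not along the pixel's ray), 0 where there is no reading), "fov_y" (degrees; the focal length in pixels is half the picture's height over the tangent of half this angle, whatever the lens; pixels are square), "cx", "cy" (the principal point, pixels), "xyz" and "orientation" of the camera in the world. Camera axes: x right, y down, z forward; pixel columns grow to the right and rows downward; lengths in m; the calibration is good to about 2 mm. A picture is of the moment at which its call begins.
- r.finish_job(): hands the job in; it is judged then, once.
Trained networks look in a picture, given as the dict that the camera call returned (one of the last four; its "shot" number tells which), for a name from the list of things; names that differ only in an ending like _2 or _b are one class to them, and where a whole thing is asked for, a point or a joint stands for the part that bears it (a point fixed in the world has none). Each returns a list of dicts, best first, with "p" (0 to 1); they miss things now and then, are a little off and sometimes report something else, mostly with a low value. They report only what shows in the picture. A call takes as long as a camera call. They do not tell look-alikes from the thing itself.
- spotter.outline_of(picture, label): "region" (480x640 bool, what is visible of it) and "bbox" ([left, top, right, bottom] in pixels, round what is visible of it).
The state is a dict: "clock": time; "joint_pos": joint angles; "qvel": joint speeds; "tau": joint torques, N m; "position": TCP position; "ee_rot": TCP orientation; "wrist_force": force on the tool from outside, world axes, zero at the start; "torque": the same for the moment, N m; "opening": opening from 0.0 (shut) to 1.0 (fully open); "finger_force": force on a finger pad.
Only numpy, scipy, OpenCV 4.12 (cv2) and the standard library are available. Lean on these libraries where they do the work, as an engineer would, in place of code of your own. Each camera call takes 0.05 s, during which the arm holds its last target. There are 200 camera calls.

## Task

Of the two hand-wheel air valves on the bench, reset the one with the bigger wheel: turn it clockwise until it is fully shut against its stop, then back it off exactly two full turns and finish there, still gripping the upright handle on its rim and keeping it still. Leave the smaller valve as it is set and do not shift the other things on the bench.

Things in the scene. Friction and masses are not known exactly. Their poses are not given: they have to be found in the camera images.
- valve_big: the bigger valve, fixed to the bench: round brass flange 110 mm across, brass body, plugged stubs reaching 50 mm to each side at 34 mm height. Origin under the centre, on the bench surface; the wheel's upright axis runs through it. Its yaw varies. The whole is 145 mm high to the top of the handle
- wheel_big (a joint): opening of the bigger valve, rad: 0 = shut, against a hard stop; grows as the wheel turns anticlockwise seen from above; other stop at 18.85 (three turns). Starts between 2.5 and 8.5. The wheel stays where it is left; its friction takes about 4 N at the handle (0.2 N m). When it reads q, the handle lies from the wheel's axis in the direction valve_big's yaw + q
- hub_big (a point): top centre of the bigger wheel's hub, on the wheel's axis, 94 mm above the bench. The wheel is grey, 118 mm over its 14 mm thick rim, the rim's top is level with this point, with three spokes
- handle_big: black upright handle on the bigger wheel's rim: 21 mm across, 50 mm tall, its axis 52 mm from the wheel's axis. It revolves freely about its own upright axis, so it can be carried round with the gripper's direction kept constant. Origin at the centre of its underside, 95 mm above the bench; a good grip is 30 mm higher (125 mm), where fingertips clear the rim; nothing else stands above the rim
- valve_small: the smaller valve, fixed to the bench, of the same make: flange 84 mm across, its grey wheel 82 mm across at the same height. Origin under its centre. The two valves may stand either way round, at least 200 mm apart
- handle_small: the smaller wheel's handle, the same size as the other, 34 mm from that wheel's axis; origin at the centre of its underside. To be left as it is
- terminal_strip: white screw terminal strip, 100 x 18 x 16 mm, lying between the valves; origin under its centre, x along it
- tape_roll: roll of black tape, 68 mm across, 19 mm high; origin under its centre
- pliers: pliers with black grips, 145 mm long, 14 mm high, lying flat in front of the terminal strip, on the robot's side; origin at the pivot
- cutters: side cutters with blue grips, 145 mm long, 14 mm high, lying flat to the left; origin at the pivot
- screwdriver: screwdriver, 170 mm long, lying to the right
- board: green circuit board on a white tray, 110 x 85 mm, about 20 mm high, lying to the right; origin under its centre
Not all that is in view belongs to the job. What is shaped like the valve_big but purple or red is not meant.

How it is judged:
By the outcome, as a careful person would: the job done as asked, in the order asked, and still so for the second after the job is handed in, while the arm keeps its last pose, push and grip.
It also fails if it takes over 66 s, if anything falls off the work surface, if the arm or the gripper's body presses on something with over 40 N, if the wrist force passes 120 N, or if a joint passes its speed limit or range.

## Working session

There is one attempt and no reset: what is moved stays moved. The work goes in short steps, Python scripts to look and compute and a shell command to move; the robot and the scene stay as the last step left them, time stands still between calls to the robot, and variables do not carry over. Pictures are saved under pics/ and viewed, at most 10 in all, crops included, and the job is handed in when it is done.

```bash
ls; mkdir -p pics; cat > h.py <<'E'
import numpy as np, cv2
from scipy.spatial.transform import Rotation as R
from plant import r, imaging, spotter
def rot(q): return R.from_quat([q[1],q[2],q[3],q[0]])
def pts(f,mask):
    v,u=np.nonzero(mask&(f["depth"]>0)); d=f["depth"][v,u]
    fl=240/np.tan(np.radians(f["fov_y"])/2)
    c=np.c_[(u-f["cx"])/fl*d,(v-f["cy"])/fl*d,d]
    return rot(f["orientation"]).apply(c)+np.array(f["xyz"])
def save(f,n,box=None,s=1):
    im=f["pixels"][:,:,::-1]
    if box: im=im[box[1]:box[3],box[0]:box[2]]
    cv2.imwrite("pics/"+n,cv2.resize(im,None,fx=s,fy=s))
E
python3 - <<'E'
from h import *
o=r.observe(); print({k:np.round(v,3) for k,v in o.items()})
for n in("top","side"):
    f=imaging.grab_frame(n); save(f,n+"1.png"); print(n,f["xyz"],f["orientation"],f["fov_y"])
    for l in("valve_big","handle_big","valve_small","handle_small","hub_big"):
        for d in spotter.outline_of(f,l)[:4]:
            p=pts(f,d["region"]); print(l,round(d["p"],2),d["bbox"],len(p),np.median(p,0).round(3) if len(p) else '',p.max(0).round(3) if len(p) else '')
E
```

```text
pics
{'clock': np.float64(0.0), 'joint_pos': array([ 1.071,  0.221,  1.528, -0.   ,  1.395, -0.126]), 'qvel': array([ 0.   ,  0.   , -0.001, -0.001,  0.002,  0.001]), 'tau': array([ 0.0000e+00, -4.9690e+01, -3.8939e+01, -0.0000e+00,  1.1000e-02,
        0.0000e+00]), 'position': array([0.228, 0.581, 0.252]), 'ee_rot': array([-0.   ,  0.186,  0.983, -0.001]), 'wrist_force': array([ 0.43 , -0.282, -0.065]), 'torque': array([-0.055,  0.036, -0.018]), 'finger_force': np.float64(0.0), 'opening': np.float64(1.0)}
top [ 0.36173748 -0.0174352   1.18280451] [-0.02356953  0.71474341 -0.69843436  0.02785286] 48.449323991737124
valve_big 0.82 [439.7, 340.3, 505.3, 402.3] 2926 [ 0.193 -0.343  0.09 ] [ 0.247 -0.285  0.152]
valve_big 0.75 [377.0, 188.6, 440.1, 245.6] 2693 [ 0.507 -0.212  0.089] [ 0.583 -0.154  0.15 ]
valve_big 0.62 [353.2, 268.5, 414.2, 323.1] 2593 [ 0.341 -0.162  0.09 ] [ 0.398 -0.099  0.149]
valve_big 0.53 [480.5, 222.2, 521.9, 288.6] 572 [ 0.404 -0.433  0.022] [ 0.505 -0.375  0.032]
handle_big 0.66 [490.8, 346.7, 498.1, 358.6] 155 [ 0.237 -0.365  0.142] [ 0.245 -0.359  0.152]
ha
[... 1170 characters left out ...]
5.4, 304.9] 293 [ 0.479 -0.263  0.123] [ 0.514 -0.066  0.146]
handle_big 0.53 [271.9, 260.0, 282.0, 284.2] 246 [ 0.386 -0.194  0.125] [0.396 0.021 0.146]
valve_small 0.65 [324.8, 187.4, 360.8, 240.5] 1279 [0.565 0.15  0.043] [0.621 0.408 0.144]
handle_small 0.71 [340.5, 187.4, 354.5, 206.2] 119 [0.572 0.129 0.122] [0.581 0.144 0.144]
hub_big 0.76 [225.0, 260.7, 282.9, 301.3] 1368 [ 0.345 -0.182  0.09 ] [0.399 0.021 0.146]
hub_big 0.69 [308.2, 272.9, 375.9, 313.6] 1702 [ 0.505 -0.225  0.09 ] [ 0.596 -0.015  0.146]
hub_big 0.65 [126.3, 325.2, 198.1, 377.3] 2266 [ 0.194 -0.363  0.092] [ 0.25  -0.17   0.147]
hub_big 0.41 [256.0, 262.6, 319.4, 275.7] 453 [ 0.416 -0.003  0.009] [0.488 0.055 0.142]
```

View pics/top1.png

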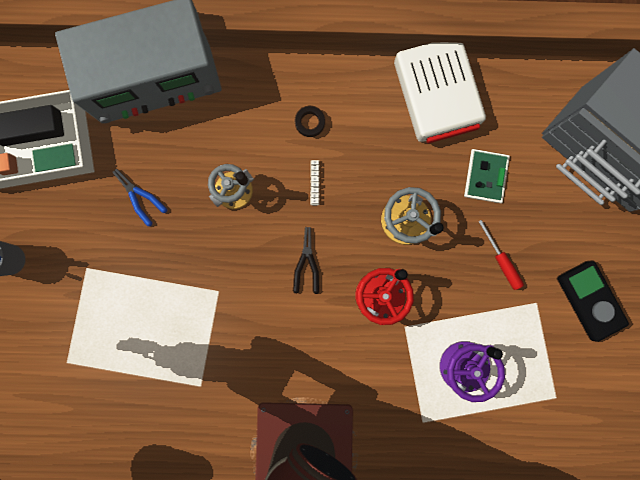

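View pics/side1.png

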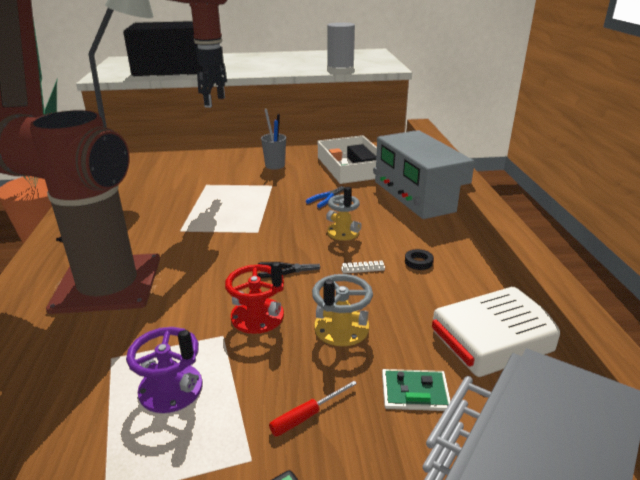

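The look-alikes in the top image are:
- Grey wheel on brass at (412,216), which is larger.
- Grey wheel on brass at (229,183), which is smaller.
- Red valve at (386,296).
- Purple valve at (474,371).

I choose (412,216), the bigger grey/brass valve, and will check it in a crop. The other obstacle close to it is the red valve.

```bash
python3 - <<'E'
from h import *
from scipy.optimize import least_squares
o=r.observe(); print("tool axes",rot(o["ee_rot"]).as_matrix().round(3).tolist())
def fit(xy,r0=None):
    f=lambda p:np.hypot(xy[:,0]-p[0],xy[:,1]-p[1])-(p[2] if r0 is None else r0)
    return least_squares(f,[*np.median(xy,0),.05],loss="soft_l1",f_scale=.002).x
for n in("top","side"):
    f=imaging.grab_frame(n)
    P=pts(f,np.ones((480,640),bool))
    for nm,c,hr in(("big",(.507,-.212),.075),("small",(.561,.17),.055)):
        d=np.hypot(P[:,0]-c[0],P[:,1]-c[1]); Q=P[d<hr]
        top=Q[(Q[:,2]>.085)&(Q[:,2]<.102)]
        c0=top[:,:2]
        w=fit(c0[np.hypot(*(c0-fit(c0)[:2]).T)>.03 if nm=="small" else np.hypot(*(c0-np.array(c)).T)>.042])
        h=Q[Q[:,2]>.12]; ht=Q[Q[:,2]>.140]
        print(n,nm,"wheel",w.round(4),"handle",h.mean(0).round(4),"top",ht.mean(0).round(4),len(ht),
          "rh",np.hypot(*(ht.mean(0)[:2]-w[:2])).round(4),"ang",np.degrees(np.arctan2(*(ht.mean(0)[:2]-w[:2])[::-1])).round(1))
        st=Q[(Q[:,2]>.025)&(Q[:,2]<.045)]; dd=np.hypot(*(st[:,:2]-w[:2]).T); st=st[dd>.035]
        if len(st): print("   stub angles",np.histogram(np.degrees(np.arctan2(st[:,1]-w[1],st[:,0]-w[0])),bins=24,range=(-180,180))[0])
    if n=="top": save(f,"crop.png",(340,160,480,340),3.2)
E
```

```text
tool axes [[-0.931, 0.365, 0.0], [0.365, 0.931, 0.0], [-0.0, 0.0, -1.0]]
top big wheel [ 0.5077 -0.2108  0.0514] handle [ 0.4766 -0.2515  0.1407] top [ 0.4773 -0.2531  0.1441] 80 rh 0.0521 ang -125.8
   stub angles [ 0  0  0  0  0  0  0  0  0 17  0 18  0  0  0  0  0  0  0  0  0  2  5  4]
top small wheel [0.5651 0.171  0.0358] handle [0.5683 0.1378 0.1406] top [0.5698 0.1388 0.1439] 76 rh 0.0326 ang -81.6
   stub angles [ 0  0  0  0  0  0  0 18  1  6  0  0  0  0  0  0  0  0  0  7  2 21  0  0]
side big wheel [ 0.5084 -0.2187  0.0521] handle [ 0.4788 -0.262   0.1346] top [ 0.4792 -0.2591  0.143 ] 52 rh 0.0499 ang -125.8
   stub angles [ 0  0  0  0  0  0  0  0  0 42 49 13  1  0  0  0  0  0  0  0  0  0 21 55]
side small wheel [0.5678 0.1653 0.0354] handle [0.5712 0.1307 0.1332] top [0.5717 0.1348 0.1422] 21 rh 0.0307 ang -82.8
   stub angles [ 0  0  0  0  0  0  0 24 24 11  0  0  0  0  0  0  0  0  0  4 20 38  0  0]
```

View pics/crop.png

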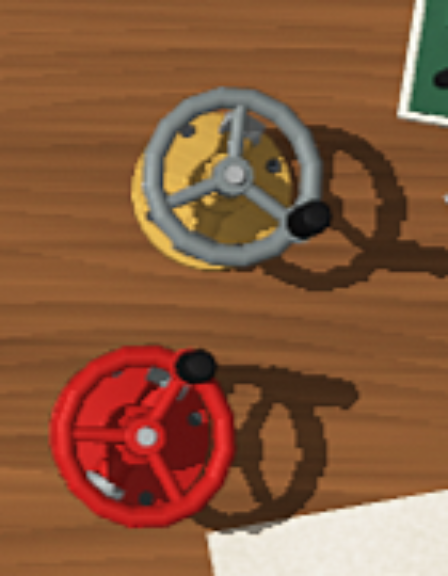

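The crop shows a grey wheel on a brass body at about (235,175) in the crop, with its black handle at (310,218). That is the big valve. The red one below it is excluded. I'm moving, and squaring the tool to the world axes on the way.

```bash
python3 -m creep '[{"x":-0.669,"y":-0.678,"wz":-0.476},{"x":-0.669,"y":-0.678,"wz":-0.476},{"x":-0.669,"y":-0.678,"wz":-0.476},{"x":-0.669,"y":-0.678,"wz":-0.476},{"x":-0.669,"y":-0.678,"wz":-0.476},{"x":-0.669,"y":-0.678,"wz":-0.476},{"x":-0.669,"y":-0.678,"wz":-0.476},{"x":-0.669,"y":-0.678,"wz":-0.476}]' -1 30; python3 -c "
from h import *
o=r.observe();print(o['joint_pos'].round(2),rot(o['ee_rot']).as_matrix().round(3).tolist())"
```

```text
[ 1.07  0.22  1.53 -0.    1.39 -0.13] [[-0.931, 0.365, 0.0], [0.365, 0.931, 0.0], [-0.0, 0.0, -1.0]]validation failed for argument at $[0]...
```

```bash
python3 -m creep '[{"x":-0.669,"y":-0.678,"z":0,"wx":0,"wy":0,"wz":-0.476},{"x":-0.669,"y":-0.678,"z":0,"wx":0,"wy":0,"wz":-0.476},{"x":-0.669,"y":-0.678,"z":0,"wx":0,"wy":0,"wz":-0.476},{"x":-0.669,"y":-0.678,"z":0,"wx":0,"wy":0,"wz":-0.476},{"x":-0.669,"y":-0.678,"z":0,"wx":0,"wy":0,"wz":-0.476},{"x":-0.669,"y":-0.678,"z":0,"wx":0,"wy":0,"wz":-0.476},{"x":-0.669,"y":-0.678,"z":0,"wx":0,"wy":0,"wz":-0.476},{"x":-0.669,"y":-0.678,"z":0,"wx":0,"wy":0,"wz":-0.476}]' -1 30; python3 -c "
from h import *
o=r.observe();print(o['joint_pos'].round(2),rot(o['ee_rot']).as_matrix().round(3).tolist())"
```

```text
clock: 1.5
position: [0.3791, 0.229, 0.2537]
ee_rot: [0.001, 0.001, 1.0, -0.0]
wrist_force: [0.8, -0.3, 0.0]
opening: 0.999
finger_force: 0.0
[ 0.37 -0.23  1.98 -0.    1.4  -1.2 ] [[-1.0, 0.002, 0.001], [0.002, 1.0, -0.0], [-0.001, -0.0, -1.0]]
```

```bash
python3 -m creep '[{"x":-0.24,"y":-0.96,"z":0,"wx":0,"wy":0,"wz":0},{"x":-0.24,"y":-0.96,"z":0,"wx":0,"wy":0,"wz":0},{"x":-0.24,"y":-0.96,"z":0,"wx":0,"wy":0,"wz":0},{"x":-0.24,"y":-0.96,"z":0,"wx":0,"wy":0,"wz":0},{"x":-0.24,"y":-0.96,"z":0,"wx":0,"wy":0,"wz":0},{"x":-0.24,"y":-0.96,"z":0,"wx":0,"wy":0,"wz":0},{"x":-0.24,"y":-0.96,"z":0,"wx":0,"wy":0,"wz":0},{"x":-0.24,"y":-0.96,"z":0,"wx":0,"wy":0,"wz":0}]' -1 30
```

```text
clock: 2.3
position: [0.4745, -0.1549, 0.2537]
ee_rot: [0.001, 0.0, 1.0, -0.0]
wrist_force: [0.3, 0.2, -0.7]
opening: 0.997
finger_force: 0.0
```

```bash
python3 -m creep '[{"x":-0.008,"y":-0.248,"z":0,"wx":0,"wy":0,"wz":0},{"x":-0.008,"y":-0.248,"z":0,"wx":0,"wy":0,"wz":0},{"x":-0.008,"y":-0.248,"z":0.05,"wx":0,"wy":0,"wz":0},{"x":-0.008,"y":-0.248,"z":0.12,"wx":0,"wy":0,"wz":0},{"x":-0.008,"y":-0.248,"z":0.2,"wx":0,"wy":0,"wz":0},{"x":-0.008,"y":-0.248,"z":0.27,"wx":0,"wy":0,"wz":0},{"x":-0.008,"y":-0.248,"z":0.31,"wx":0,"wy":0,"wz":0},{"x":-0.008,"y":-0.248,"z":0.31,"wx":0,"wy":0,"wz":0}]' -1 30; python3 - <<'E'
from h import *
f=imaging.grab_frame("side"); save(f,"s2.png",(260,200,420,360),3.5)
E
```

```text
clock: 3.1
position: [0.4757, -0.2503, 0.1264]
ee_rot: [-0.002, 0.0, 1.0, 0.002]
wrist_force: [0.3, -0.2, -0.6]
opening: 1.002
finger_force: 0.0
```

View pics/s2.png

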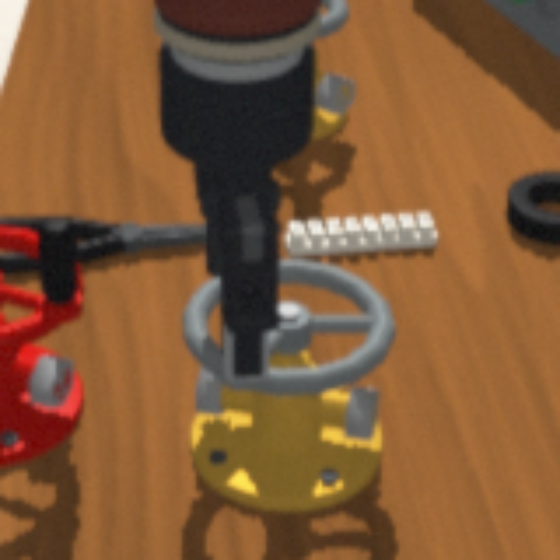

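The handle sits hidden behind the near finger at crop (250,330), lined up in x. The fingers are above the rim, so I'm closing.

```bash
python3 -m creep '[{"x":0,"y":0,"z":0,"wx":0,"wy":0,"wz":0},{"x":0,"y":0,"z":0,"wx":0,"wy":0,"wz":0},{"x":0,"y":0,"z":0,"wx":0,"wy":0,"wz":0},{"x":0,"y":0,"z":0,"wx":0,"wy":0,"wz":0},{"x":0,"y":0,"z":0,"wx":0,"wy":0,"wz":0},{"x":0,"y":0,"z":0,"wx":0,"wy":0,"wz":0},{"x":0,"y":0,"z":0,"wx":0,"wy":0,"wz":0},{"x":0,"y":0,"z":0,"wx":0,"wy":0,"wz":0}]' 1 40; python3 - <<'E'
from h import *
o=r.observe(); print(o["position"],o["wrist_force"],o["opening"])
f=imaging.grab_frame("top"); P=pts(f,np.ones((480,640),bool)); print(f["shot"])
E
```

```text
clock: 3.95
position: [0.478, -0.253, 0.1306]
ee_rot: [0.001, 0.0, 1.0, -0.001]
wrist_force: [-1.8, -4.4, 5.6]
opening: 0.233
finger_force: 39.1
[ 0.4780244  -0.25295262  0.13060069] [-1.79018833 -4.4047154   5.5663549 ] 0.23301032605324856
6
```

```bash
cat > circ.py <<'E'
import sys, numpy as np
def rows(c,p0,angs,rad=.052):
    # p0: commanded xy now; rows in shares of 0.4 m in tool axes (x_t=-X, y_t=+Y)
    for a in angs:
        t=np.radians(a); P=np.array(c)+rad*np.array([np.cos(t),np.sin(t)]); d=P-p0
        print(a, round(-d[0]/.4,3), round(d[1]/.4,3))
if __name__=="__main__":
    a=[float(v) for v in sys.argv[1:]]  # cx cy p0x p0y start step n
    rows(a[:2],a[2:4],[a[4]+a[5]*(i+1) for i in range(int(a[6]))])
E
python3 circ.py .508 -.212 .478 -.2535 -126 -15 8
```

```text
-141.0 0.026 0.022
-156.0 0.044 0.051
-171.0 0.053 0.083
-186.0 0.054 0.117
-201.0 0.046 0.15
-216.0 0.03 0.18
-231.0 0.007 0.205
-246.0 -0.022 0.223
```

```bash
python3 -m creep '[{"x":0.026,"y":0.022,"z":0,"wx":0,"wy":0,"wz":0},{"x":0.044,"y":0.051,"z":0,"wx":0,"wy":0,"wz":0},{"x":0.053,"y":0.083,"z":0,"wx":0,"wy":0,"wz":0},{"x":0.054,"y":0.117,"z":0,"wx":0,"wy":0,"wz":0},{"x":0.046,"y":0.15,"z":0,"wx":0,"wy":0,"wz":0},{"x":0.03,"y":0.18,"z":0,"wx":0,"wy":0,"wz":0},{"x":0.03,"y":0.18,"z":0,"wx":0,"wy":0,"wz":0},{"x":0.03,"y":0.18,"z":0,"wx":0,"wy":0,"wz":0}]'
```

```text
clock: 4.8
position: [0.4698, -0.181, 0.1308]
ee_rot: [0.005, -0.0, 1.0, -0.002]
wrist_force: [14.7, -5.9, -6.4]
opening: 0.231
finger_force: 40.0
```

```bash
python3 circ.py .5105 -.2127 .466 -.1815 -218 -15 8
```

```text
-233.0 -0.033 0.026
-248.0 -0.063 0.043
-263.0 -0.095 0.051
-278.0 -0.129 0.051
-293.0 -0.162 0.042
-308.0 -0.191 0.024
-323.0 -0.215 0.0
-338.0 -0.232 -0.029
```

```bash
python3 -m creep '[{"x":-0.033,"y":0.026,"z":0,"wx":0,"wy":0,"wz":0},{"x":-0.063,"y":0.043,"z":0,"wx":0,"wy":0,"wz":0},{"x":-0.095,"y":0.051,"z":0,"wx":0,"wy":0,"wz":0},{"x":-0.129,"y":0.051,"z":0,"wx":0,"wy":0,"wz":0},{"x":-0.162,"y":0.042,"z":0,"wx":0,"wy":0,"wz":0},{"x":-0.191,"y":0.024,"z":0,"wx":0,"wy":0,"wz":0},{"x":-0.191,"y":0.024,"z":0,"wx":0,"wy":0,"wz":0},{"x":-0.191,"y":0.024,"z":0,"wx":0,"wy":0,"wz":0}]'
```

```text
clock: 5.6
position: [0.5431, -0.1718, 0.1306]
ee_rot: [0.001, 0.0, 1.0, -0.002]
wrist_force: [0.3, -7.1, 4.6]
opening: 0.231
finger_force: 41.3
```

```bash
python3 circ.py .5105 -.2127 .5424 -.1719 -308 -12 8
```

```text
-320.0 -0.02 -0.018
-332.0 -0.035 -0.041
-344.0 -0.045 -0.066
-356.0 -0.05 -0.093
-368.0 -0.049 -0.12
-380.0 -0.042 -0.146
-392.0 -0.03 -0.171
-404.0 -0.014 -0.192
```

```bash
python3 -m creep '[{"x":-0.02,"y":-0.018,"z":0,"wx":0,"wy":0,"wz":0},{"x":-0.035,"y":-0.041,"z":0,"wx":0,"wy":0,"wz":0},{"x":-0.045,"y":-0.066,"z":0,"wx":0,"wy":0,"wz":0},{"x":-0.05,"y":-0.093,"z":0,"wx":0,"wy":0,"wz":0},{"x":-0.049,"y":-0.12,"z":0,"wx":0,"wy":0,"wz":0},{"x":-0.049,"y":-0.12,"z":0,"wx":0,"wy":0,"wz":0},{"x":-0.049,"y":-0.12,"z":0,"wx":0,"wy":0,"wz":0}]'
```

```text
clock: 6.3
position: [0.563, -0.2186, 0.1307]
ee_rot: [0.002, 0.0, 1.0, -0.001]
wrist_force: [2.6, -2.3, 4.9]
opening: 0.231
finger_force: 41.3
```

```bash
python3 circ.py .5107 -.2127 .562 -.2199 -368 -6 5;  python3 -m creep '[{"x":0.002,"y":-0.012,"z":0,"wx":0,"wy":0,"wz":0},{"x":0.006,"y":-0.025,"z":0,"wx":0,"wy":0,"wz":0},{"x":0.011,"y":-0.038,"z":0,"wx":0,"wy":0,"wz":0},{"x":0.017,"y":-0.05,"z":0,"wx":0,"wy":0,"wz":0},{"x":0.017,"y":-0.05,"z":0,"wx":0,"wy":0,"wz":0},{"x":0.017,"y":-0.05,"z":0,"wx":0,"wy":0,"wz":0}]'
```

```text
-374.0 0.002 -0.013
-380.0 0.006 -0.026
-386.0 0.011 -0.039
-392.0 0.018 -0.051
-398.0 0.026 -0.062
clock: 6.9
position: [0.5593, -0.2327, 0.1307]
ee_rot: [0.005, -0.0, 1.0, 0.004]
wrist_force: [15.9, 17.4, 4.5]
opening: 0.232
finger_force: 41.7
```

```bash
python3 -m creep '[{"x":-0.004,"y":-0.008,"z":0,"wx":0,"wy":0,"wz":0},{"x":-0.004,"y":-0.015,"z":0,"wx":0,"wy":0,"wz":0},{"x":-0.004,"y":-0.015,"z":0,"wx":0,"wy":0,"wz":0},{"x":-0.004,"y":-0.015,"z":0,"wx":0,"wy":0,"wz":0}]'
```

```text
clock: 7.3
position: [0.5596, -0.2334, 0.1305]
ee_rot: [0.002, -0.001, 1.0, 0.008]
wrist_force: [9.1, 35.6, 15.4]
opening: 0.23
finger_force: 43.4
```

The stop is confirmed: 18 N more push moved the handle less than 1 mm, and it sits at about -23°, which matches the yaw of the stubs. Next I refit the centre and work out the two turns back.

```bash
python3 - <<'E'
from h import *
from scipy.optimize import least_squares
p=np.array([(.478,-.253),(.4698,-.181),(.5431,-.1718),(.563,-.2186),(.5596,-.2334)])
s=least_squares(lambda c:np.hypot(*(p-c).T)-.052,[.51,-.212]); c=s.x; print(c,s.fun)
print(np.degrees(np.arctan2(p[-1,1]-c[1],p[-1,0]-c[0])))
from circ import rows
rows(c,np.array([.5568,-.2459]),[-22.5+15*i for i in range(1,9)])
P=c+.052*np.array([np.cos(np.radians(97.5)),np.sin(np.radians(97.5))]);rows(c,P,[97.5+15*i for i in range(1,9)])
P=c+.052*np.array([np.cos(np.radians(217.5)),np.sin(np.radians(217.5))]);rows(c,P,[217.5+15*i for i in range(1,9)])
P=c+.052*np.array([np.cos(np.radians(-22.5)),np.sin(np.radians(-22.5))]);rows(c,P,[-22.5+15*i for i in range(1,9)])
E
```

```text
[ 0.51132317 -0.21295595] [ 9.56741613e-05  3.96148627e-04 -4.04363878e-06 -1.58656019e-05
  4.27202637e-04]
-22.95145923335936
-7.5 -0.015 0.065
7.5 -0.015 0.099
22.5 -0.006 0.132
37.5 0.011 0.161
52.5 0.035 0.185
67.5 0.064 0.202
82.5 0.097 0.211
97.5 0.131 0.211
112.5 0.033 -0.009
127.5 0.062 -0.026
142.5 0.086 -0.05
157.5 0.103 -0.079
172.5 0.112 -0.112
187.5 0.112 -0.146
202.5 0.103 -0.179
217.5 0.086 -0.208
232.5 -0.024 -0.024
247.5 -0.053 -0.041
262.5 -0.086 -0.05
277.5 -0.12 -0.05
292.5 -0.153 -0.041
307.5 -0.182 -0.024
322.5 -0.206 -0.0
337.5 -0.223 0.029
-7.5 -0.009 0.033
7.5 -0.009 0.067
22.5 -0.0 0.099
37.5 0.017 0.129
52.5 0.041 0.153
67.5 0.07 0.17
82.5 0.103 0.179
97.5 0.137 0.179
```

```bash
python3 -m creep '[{"x":-0.015,"y":0.065,"z":0,"wx":0,"wy":0,"wz":0},{"x":-0.015,"y":0.099,"z":0,"wx":0,"wy":0,"wz":0},{"x":-0.006,"y":0.132,"z":0,"wx":0,"wy":0,"wz":0},{"x":0.011,"y":0.161,"z":0,"wx":0,"wy":0,"wz":0},{"x":0.035,"y":0.185,"z":0,"wx":0,"wy":0,"wz":0},{"x":0.064,"y":0.202,"z":0,"wx":0,"wy":0,"wz":0},{"x":0.097,"y":0.211,"z":0,"wx":0,"wy":0,"wz":0},{"x":0.131,"y":0.211,"z":0,"wx":0,"wy":0,"wz":0}]'
```

```text
clock: 8.1
position: [0.5053, -0.1612, 0.1307]
ee_rot: [0.002, -0.0, 1.0, -0.002]
wrist_force: [5.4, -10.8, -0.1]
opening: 0.233
finger_force: 41.5
```

```bash
python3 -m creep '[{"x":0.033,"y":-0.009,"z":0,"wx":0,"wy":0,"wz":0},{"x":0.062,"y":-0.026,"z":0,"wx":0,"wy":0,"wz":0},{"x":0.086,"y":-0.05,"z":0,"wx":0,"wy":0,"wz":0},{"x":0.103,"y":-0.079,"z":0,"wx":0,"wy":0,"wz":0},{"x":0.112,"y":-0.112,"z":0,"wx":0,"wy":0,"wz":0},{"x":0.112,"y":-0.146,"z":0,"wx":0,"wy":0,"wz":0},{"x":0.103,"y":-0.179,"z":0,"wx":0,"wy":0,"wz":0},{"x":0.086,"y":-0.208,"z":0,"wx":0,"wy":0,"wz":0}]'
```

```text
clock: 8.9
position: [0.4687, -0.2429, 0.1305]
ee_rot: [-0.001, -0.0, 1.0, 0.0]
wrist_force: [-5.6, 2.6, 14.2]
opening: 0.229
finger_force: 42.7
```

```bash
python3 -m creep '[{"x":-0.024,"y":-0.024,"z":0,"wx":0,"wy":0,"wz":0},{"x":-0.053,"y":-0.041,"z":0,"wx":0,"wy":0,"wz":0},{"x":-0.086,"y":-0.05,"z":0,"wx":0,"wy":0,"wz":0},{"x":-0.12,"y":-0.05,"z":0,"wx":0,"wy":0,"wz":0},{"x":-0.153,"y":-0.041,"z":0,"wx":0,"wy":0,"wz":0},{"x":-0.182,"y":-0.024,"z":0,"wx":0,"wy":0,"wz":0},{"x":-0.206,"y":0,"z":0,"wx":0,"wy":0,"wz":0},{"x":-0.223,"y":0.029,"z":0,"wx":0,"wy":0,"wz":0}]'
```

```text
clock: 9.7
position: [0.5597, -0.2325, 0.1306]
ee_rot: [0.001, 0.0, 1.0, -0.001]
wrist_force: [-3.6, -3.2, 9.0]
opening: 0.231
finger_force: 42.2
```

```bash
python3 -m creep '[{"x":-0.009,"y":0.033,"z":0,"wx":0,"wy":0,"wz":0},{"x":-0.009,"y":0.067,"z":0,"wx":0,"wy":0,"wz":0},{"x":0,"y":0.099,"z":0,"wx":0,"wy":0,"wz":0},{"x":0.017,"y":0.129,"z":0,"wx":0,"wy":0,"wz":0},{"x":0.041,"y":0.153,"z":0,"wx":0,"wy":0,"wz":0},{"x":0.07,"y":0.17,"z":0,"wx":0,"wy":0,"wz":0},{"x":0.103,"y":0.179,"z":0,"wx":0,"wy":0,"wz":0},{"x":0.137,"y":0.179,"z":0,"wx":0,"wy":0,"wz":0}]'
```

```text
clock: 10.5
position: [0.5053, -0.1612, 0.1307]
ee_rot: [0.002, -0.0, 1.0, -0.002]
wrist_force: [6.3, -10.5, 0.5]
opening: 0.233
finger_force: 41.5
```

```bash
python3 -m creep '[{"x":0.033,"y":-0.009,"z":0,"wx":0,"wy":0,"wz":0},{"x":0.062,"y":-0.026,"z":0,"wx":0,"wy":0,"wz":0},{"x":0.086,"y":-0.05,"z":0,"wx":0,"wy":0,"wz":0},{"x":0.103,"y":-0.079,"z":0,"wx":0,"wy":0,"wz":0},{"x":0.112,"y":-0.112,"z":0,"wx":0,"wy":0,"wz":0},{"x":0.112,"y":-0.146,"z":0,"wx":0,"wy":0,"wz":0},{"x":0.103,"y":-0.179,"z":0,"wx":0,"wy":0,"wz":0},{"x":0.086,"y":-0.208,"z":0,"wx":0,"wy":0,"wz":0}]'
```

```text
clock: 11.3
position: [0.4687, -0.2429, 0.1305]
ee_rot: [-0.001, -0.0, 1.0, 0.0]
wrist_force: [-4.6, 2.9, 13.6]
opening: 0.232
finger_force: 42.7
```

```bash
python3 -m creep '[{"x":-0.024,"y":-0.024,"z":0,"wx":0,"wy":0,"wz":0},{"x":-0.053,"y":-0.041,"z":0,"wx":0,"wy":0,"wz":0},{"x":-0.086,"y":-0.05,"z":0,"wx":0,"wy":0,"wz":0},{"x":-0.12,"y":-0.05,"z":0,"wx":0,"wy":0,"wz":0},{"x":-0.153,"y":-0.041,"z":0,"wx":0,"wy":0,"wz":0},{"x":-0.182,"y":-0.024,"z":0,"wx":0,"wy":0,"wz":0},{"x":-0.206,"y":0,"z":0,"wx":0,"wy":0,"wz":0},{"x":-0.216,"y":0.015,"z":0,"wx":0,"wy":0,"wz":0}]'
```

```text
clock: 12.1
position: [0.5573, -0.2376, 0.1306]
ee_rot: [0.001, -0.0, 1.0, -0.001]
wrist_force: [-0.9, -5.1, 6.9]
opening: 0.235
finger_force: 42.0
```

```bash
python3 -m creep '[{"x":-0.004,"y":0.007,"z":0,"wx":0,"wy":0,"wz":0},{"x":-0.006,"y":0.012,"z":0,"wx":0,"wy":0,"wz":0},{"x":-0.006,"y":0.012,"z":0,"wx":0,"wy":0,"wz":0},{"x":-0.006,"y":0.012,"z":0,"wx":0,"wy":0,"wz":0},{"x":-0.006,"y":0.012,"z":0,"wx":0,"wy":0,"wz":0}]'; python3 - <<'E'
from h import *
o=r.observe(); p=o["position"]; print(p,o["wrist_force"],np.degrees(np.arctan2(p[1]+.21296,p[0]-.51132)))
f=imaging.grab_frame("side"); save(f,"s3.png",(260,200,420,360),3.5)
f=imaging.grab_frame("top"); save(f,"t3.png")
E
```

```text
clock: 12.6
position: [0.5595, -0.2327, 0.1306]
ee_rot: [0.002, -0.0, 1.0, -0.001]
wrist_force: [2.3, -3.5, 4.9]
opening: 0.232
finger_force: 41.9
[ 0.55952885 -0.23267636  0.13064588] [ 2.31406254 -3.47273687  4.86075793] -22.24348709903087
```

View pics/s3.png

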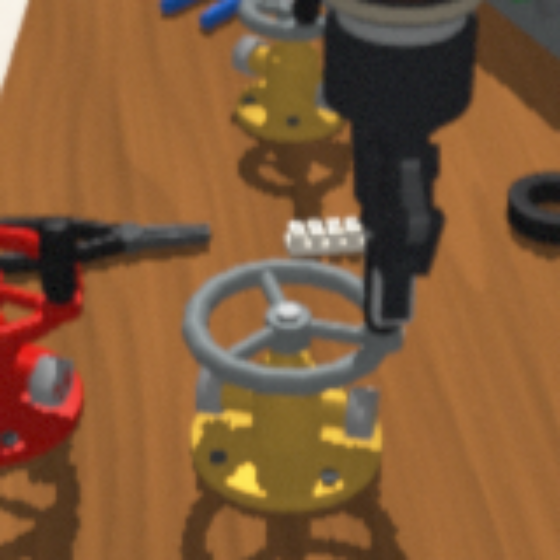

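View pics/t3.png

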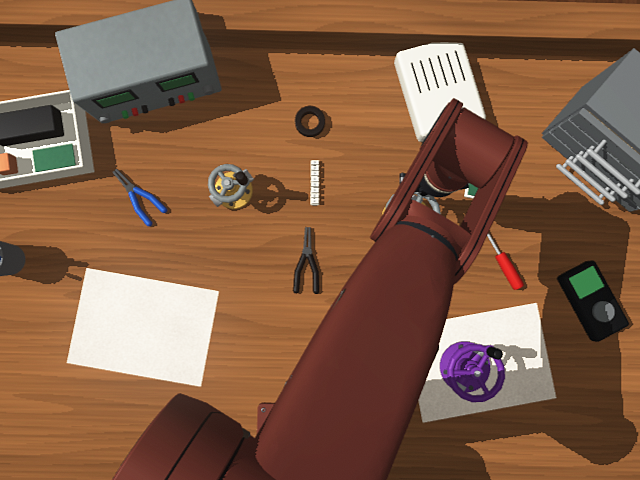

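The handle is still gripped on the rim at crop (385,310). The small valve, terminal strip, tape, pliers and cutters look unmoved. The angle is -22.2°, against -22.4 to -23° at the stop, so that is two turns. Handing in.

```bash
python3 -c "
from plant import r
print(r.finish_job())"
```

```text
the job is handed in; nothing more can be done
None
```

I turned the bigger valve clockwise to its hard stop, backed it off two full turns (to within about 1° by arm position), and handed the job in at about 13 s with the handle still gripped; the smaller valve was not touched and nothing else visibly moved.

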